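# Take the vial nest plate off its locating pins

### The job

Swing the hold-down latch fully clear of the aluminium nest plate, lift the plate by its handle straight up off the two locating pins, keeping it level so that it does not cock and jam, and set it down gently, flat inside the shallow steel wash tray. Leave the latch open, let go of the plate, and leave the jar, screwdriver and vial rack where they are.

Things in the scene. Friction and masses are not known exactly. Their poses are not given: they have to be found in the camera images.
- base: Fixed grey base block, 100 (its x) by 195 (its y) by 30 mm high, on which the plate starts. Origin on the bench under the middle of the seated plate, z up; the block spans x -50 to 50, y -115 to 80 mm. Two upright steel locating pins, 10 mm diameter, stand at (x, y) = (-28, -58) and (28, 58) mm and end 45 mm above the block's top (75 mm above the bench).
- plate: Loose aluminium nest plate, 90 (its x) by 150 (its y) by 12 mm thick, about 0.4 kg, dark vial pockets on top, two 12 mm through holes that fit over the pins (1 mm play all round). Origin at the centre of its underside, z up. It starts seated flat on the base block (underside 30 mm above the bench), axes along those of the base. Raised 45 mm it is off the pins, with its underside level with their tips. Its weight is balanced under the handle.
- plate_handle (a point): Centre of the plate's handle bar, 46 mm above the plate's underside, over the plate's centre; axes those of the plate. The bar is 70 mm long (along the plate's y), 14 mm thick (along its x) and 16 mm high, level, on two posts at y = -28 and 28 mm; 26 mm free under the bar. Grip across its thickness at the middle.
- latch (a joint): Hold-down latch: a flat steel bar on an upright pivot at the -y end of the base, its nose reaching over the plate's edge (2.5 mm above it). rad: 0 = nose pointing along the base's +y, over the plate; grows clockwise seen from above; the nose is clear of the plate from 1.1 on; stop at 1.6. Light friction, stays where it is left.
- latch_knob (a point): Middle of the grey plastic upright knob (14 mm diameter, 40 mm high) on the latch's tail, 74.5 mm above the bench, 45 mm from the pivot on the side away from the nose; the steel bar under it is 10 mm wide and 8 mm thick, its top 52.5 mm above the bench. At latch 0 it lies toward the base's -y from the pivot; as the latch opens it travels in a level arc toward the base's -x.
- latch_pivot (a point): Point on the latch's pivot axis at the knob's mid-height; at x 20, y -100 mm in the base's frame.
- tray: Fixed shallow open steel tray, outside 135 (its x) by 195 (its y) by 25 mm high, walls 4 mm, floor 4 mm thick. Origin on the bench under its centre, z up. The plate fits in with its long side along the tray's y, about 18 mm to spare on every side; its handle bar then is 50 mm above the bench.
- jar: Amber jar, 56 mm diameter, 85 mm high, standing; origin at the centre of its underside. Leave alone.
- screwdriver: Screwdriver, 160 mm long, lying; origin near its middle. Leave alone.
- vial_rack: White block with capped vials, 70 by 110 by 90 mm high; origin at the centre of its underside. Leave alone.
Not all that is in view belongs to the job. What is shaped like the plate but pink or yellow is not meant.

How it is judged:
By the outcome, as a careful person would: the job done as asked, in the order asked, and still so for the second after the job is handed in, with the robot touching nothing.
It also fails if it takes over 53 s, if anything falls off the work surface, if the arm or the gripper's body presses on something with over 40 N, if the wrist force passes 120 N, or if a joint passes its speed limit or range.

### The arm

A 6-joint arm with a two-finger parallel gripper is mounted at the origin on the work surface. World frame = base frame: x ahead of the robot, y to its left, z up, the work surface at z = 0. Lengths are in m, angles in rad, forces in N, time in s.
With the tool pointing down it reaches from about 0.4 to 0.925 m from the base axis. Payload 12.5 kg.
Tool frame: the origin (TCP) lies on the mounting face of the last link; the fingertips stand 190 mm ahead of it and the grasp point (between the pads) lies 171 mm ahead of it (tcp_to_tips is the distance from the TCP to the fingertips, in m); y points along the fingers, z is the direction in which the jaws open and shut, and the axes are right-handed (so a half turn about y gives the same grasp; the last joint's range is limited). The gripper opens to 95 mm and grips with 3 to 60 N. Pads are 20 mm wide; open, the fingers measure 119 mm over their backs; the gripper's body (75 mm by 180 mm) begins 59 mm behind the grasp point.
Start: joints at [1.157, 0.491, 1.559, -0, 1.092, -0.106], TCP at [0.189, 0.596, 0.405] pointing down, gripper open.
Joint ranges: [-3.1, 3.1], [-0.84, 2.19], [0.05, 2.79], [-1.13, 4.28], [0.06, 2.93], [-2.69, 2.69]. Speed limits (rad/s): [2.22, 2.22, 2.79, 3.14, 3.14, 3.14].

### API

Orientations are given as a rotation vector (axis times angle).
In Python, from plant import * gives the robot as it stands.
- The arm moves only by the shell command python3 -m handwheel 'ROWS'. ROWS is JSON, a list of rows, each a list of 3 entries, a list of its own where there are three numbers: the turn, a rotation vector about the tool's x, y, z in rad, then the shift along the tool's x, y, z in mm, then the opening, from 0 (shut) to 1 (fully open). In form: [[[wx, wy, wz], [x, y, z], gripper], ...]. A call has 1 to 20 rows; each row is the pose to reach, as a shift and turn from the pose commanded when the call began, along the tool's axes at that moment; what a row does not reach only later rows make up. A row lasts 1/10 s, in which the tool goes at most 50 mm and 8.59 degrees, less where a joint would pass 70% of its speed; a pose out of reach is approached as far as the arm can. A call with a gripper value outside its range is refused whole. The fingers move at their own pace and stop on an object; the grip force is fixed at half the most. Time passes only in rows, so rows that repeat a pose let the fingers close. It gives the time, the measured TCP pose, the force and the opening at its end, in the units of the state.
- observe(): the state, without advancing time (a new reading comes with each control period).
- grab_frame(name): name is "scene" or "top"; returns a dict with "frame" (420x560x3 uint8, red, green, blue), "mtx" (3x3 intrinsics, pixels), "D" ([k1, k2, p1, p2, k3] as OpenCV has them; the pictures are not rectified), "rvec" (rotation vector, rad) and "tvec" (3), from world to camera coordinates, as OpenCV has them. Camera axes: x right, y down, z forward; pixel columns grow to the right and rows downward; lengths in m; the calibration is good to about 2 mm. A picture is of the moment at which its call begins. There is no depth.
- close_job(): hands the job in, once; it reports no verdict.
The state is a dict: "time_s": time; "joint_positions": joint angles; "dq": joint speeds; "joint_efforts": joint torques, N m; "tool_pos": TCP position; "ee_rot": TCP orientation; "contact_force": force on the tool from outside, world axes, zero at the start; "wrist_torque": the same for the moment, N m; "gripper_width": opening from 0.0 (shut) to 1.0 (fully open).
Only numpy, scipy, OpenCV 4.12 (cv2) and the standard library are available. Lean on these libraries where they do the work, as an engineer would, in place of code of your own. Each camera call takes 0.05 s, during which the arm holds its last target. There are 200 camera calls.

## Working session

There is one attempt and no reset: what is moved stays moved. The work goes in short steps, Python scripts to look and compute and a shell command to move; the robot and the scene stay as the last step left them, time stands still between calls to the robot, and variables do not carry over. Pictures are saved under pics/ and viewed, about 8 in all and at most 12, crops included, and the job is handed in when it is done.

```bash
mkdir -p pics; cat > h.py <<'E'
from plant import *
import numpy as np, cv2
from scipy.spatial.transform import Rotation as R
def cam(n):
    d=grab_frame(n); return d
def ray(d,uv,z):
    uv=np.array(uv,float).reshape(-1,1,2)
    p=cv2.undistortPoints(uv,np.array(d["mtx"]),np.array(d["D"])).reshape(-1,2)
    Rm=cv2.Rodrigues(np.array(d["rvec"],float))[0]; t=np.array(d["tvec"],float).ravel()
    c=-Rm.T@t; v=np.c_[p,np.ones(len(p))]@Rm
    s=(z-c[2])/v[:,2]; return c+v*s[:,None]
def proj(d,P):
    return cv2.projectPoints(np.array(P,float).reshape(-1,1,3),np.array(d["rvec"],float),np.array(d["tvec"],float),np.array(d["mtx"]),np.array(d["D"]))[0].reshape(-1,2)
def save(d,n): cv2.imwrite("pics/"+n,d["frame"][:,:,::-1])
E
python3 - <<'E'
from h import *
import pickle
s=observe(); print(s)
for n in("scene","top"):
    d=cam(n); save(d,n+"0.png"); pickle.dump(d,open(n+"0.pkl","wb"))
    Rm=cv2.Rodrigues(np.array(d["rvec"],float))[0]; print(n,-Rm.T@np.array(d["tvec"]).ravel(),d["mtx"],d["D"])
print(R.from_rotvec(s["ee_rot"]).as_matrix().round(3))
E
```

```text
{'time_s': 0.0, 'joint_positions': array([ 1.15735618e+00,  4.91598620e-01,  1.55948787e+00, -7.72341678e-06,
        1.09170299e+00, -1.05597661e-01]), 'dq': array([0.00012835, 0.00150812, 0.00080048, 0.00097413, 0.00046815,
       0.00137411]), 'joint_efforts': array([-3.15462159e-03, -6.12637925e+01, -2.58177906e+01,  6.90663094e-02,
        4.82232857e-02, -9.61825572e-05]), 'tool_pos': array([0.18933954, 0.59559145, 0.40412412]), 'ee_rot': array([-1.55842024,  0.24187878, -0.24140515]), 'contact_force': array([-0.1054271 ,  0.40702885,  0.22691394]), 'wrist_torque': array([-0.00793843, -0.02744759,  0.02592549]), 'gripper_width': 0.9985010047271499}
scene [1.37646288 0.82648818 0.84471142] [[483.81810605   0.         283.14533256]
 [  0.         483.81810605 209.53159246]
 [  0.           0.           1.        ]] [-0.11705975  0.          0.          0.          0.        ]
top [0.35111864 0.07134776 1.17301821] [[496.63436812   0.         275.80233204]
 [  0.         496.63436812 209.90319952]
 [  0.           0.           1.        ]] [-0.09041646  0.          0.          0.          0.        ]
[[ 0.953 -0.     0.303]
 [-0.303 -0.001  0.953]
 [-0.    -1.    -0.001]]
```

View pics/top0.png

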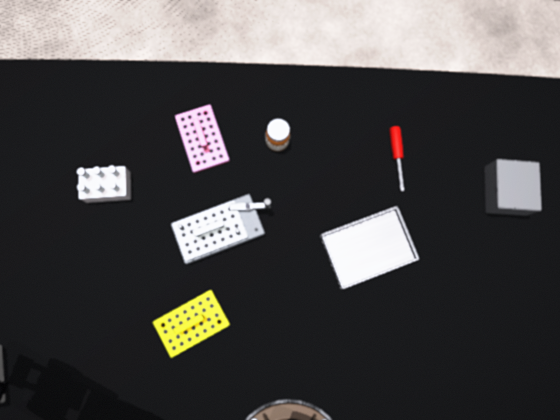

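View pics/scene0.png

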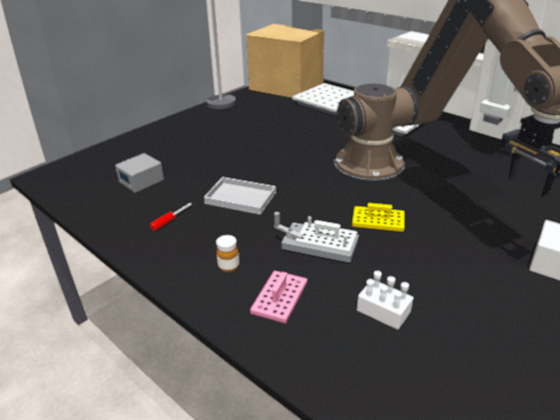

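Top view: the base with the plate is at about (217,228), with the latch knob at (267,202) on its right end. The tray is at (370,247). The decoys are pink at (202,138) and yellow at (191,324).

```bash
python3 - <<'E'
from h import *
import pickle
d=pickle.load(open("top0.pkl","rb"));f=d["frame"]
a=cv2.resize(f[185:275,165:275],None,fx=7,fy=7,interpolation=cv2.INTER_CUBIC)[:,:,::-1]
cv2.imwrite("pics/crop.png",cv2.resize(a,(770,590)) if a.shape[0]<590 else a[:600])
print(a.shape)
g=cv2.cvtColor(f,cv2.COLOR_RGB2GRAY)
m=(g>60).astype(np.uint8); m[:70]=0
for c in cv2.findContours(m,0,cv2.CHAIN_APPROX_NONE)[0]:
    if cv2.contourArea(c)>300: 
        r=cv2.minAreaRect(c); print(r,cv2.boxPoints(r).round(1).tolist())
        print(cv2.approxPolyDP(c,3,True).reshape(-1,2).tolist())
E
```

```text
(630, 770, 3)
((288.0, 409.0), (20.0, 86.0), 90.0) [[245.0, 399.0], [331.0, 399.0], [331.0, 419.0], [245.0, 419.0]]
[[245, 419], [309, 419], [313, 415], [315, 419], [331, 418], [301, 400], [279, 399], [259, 407]]
((190.57077026367188, 323.12738037109375), (42.736572265625, 69.64118957519531), 60.945396423339844) [[149.8000030517578, 321.3999938964844], [210.60000610351562, 287.5], [231.39999389648438, 324.8999938964844], [170.5, 358.70001220703125]]
[[211, 289], [152, 321], [170, 357], [229, 325]]
((369.39947509765625, 246.45578002929688), (60.994529724121094, 85.12309265136719), 68.74949645996094) [[318.70001220703125, 233.5], [398.0, 202.60000610351562], [420.1000061035156, 259.5], [340.79998779296875, 290.29998779296875]]
[[397, 206], [321, 233], [340, 288], [419, 259]]
((225.04794311523438, 225.2945556640625), (44.826759338378906, 103.81549835205078), 69.44395446777344) [[168.60000610351562, 222.5], [265.79998779296875, 186.10000610351562], [281.5, 228.10000610351562], [184.3000030517578, 264.5]]
[[271, 200], [253, 202], [248, 193], [171, 222], [184, 263], [263, 234], [256, 209],
[... 719 characters left out ...]
562]]
[[393, 126], [392, 145], [403, 191], [400, 129]]
((277.5, 134.0), (32.0, 25.0), 90.0) [[265.0, 118.0], [290.0, 118.0], [290.0, 150.0], [265.0, 150.0]]
[[274, 118], [267, 124], [265, 141], [270, 148], [280, 150], [288, 143], [290, 127], [284, 119]]
((201.40000915527344, 137.6999969482422), (61.664405822753906, 40.16092300415039), 71.56504821777344) [[172.60000610351562, 114.80000305175781], [210.6999969482422, 102.0999984741211], [230.1999969482422, 160.60000610351562], [192.10000610351562, 173.3000030517578]]
[[210, 104], [174, 115], [193, 172], [229, 160]]
((485.5, 74.0), (8.0, 147.0), 90.0) [[412.0, 70.0], [559.0, 70.0], [559.0, 78.0], [412.0, 78.0]]
[[412, 70], [559, 78], [559, 70]]
```

View pics/crop.png

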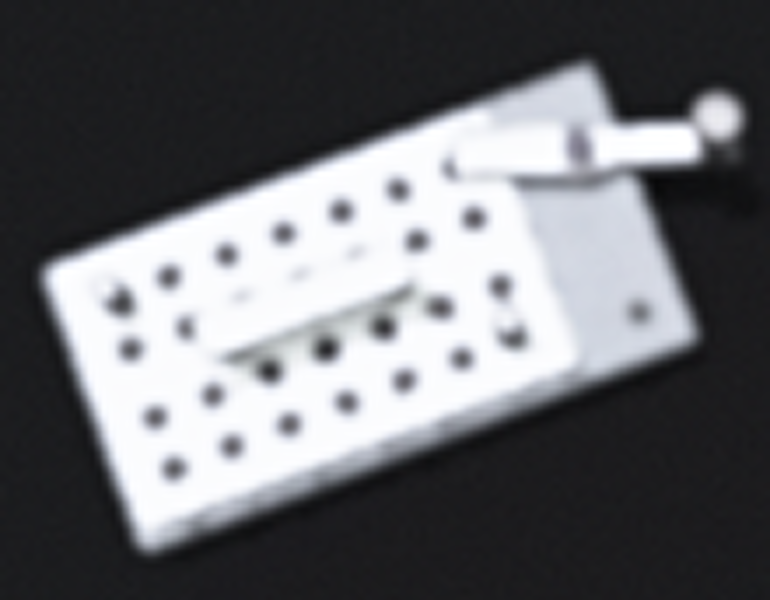

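Zoomed: the pocket grid is point-symmetric about crop (315,317.5), i.e. the plate centre. The pivot is at about (580,146) and the knob top at (718,117), so the latch already looks partly open.

```bash
python3 - <<'E'
from h import *
import pickle
d=pickle.load(open("top0.pkl","rb"))
px=lambda c:(np.array(c,float)+.5)/7-.5+[165,185]
pr=[((169,277),(461,358)),((155,417),(475,218)),((131,349),(501,285)),((232,446),(398,190))]
c=np.mean([np.mean(ray(d,[px(a),px(b)],.042),0) for a,b in pr],0)
rows=[((461,358),(174,468)),((398,190),(169,277))]
v=np.mean([(lambda q:(q[1]-q[0])/np.linalg.norm(q[1]-q[0]))(ray(d,[px(a),px(b)],.042)) for a,b in rows],0)
y=v[:2]/np.linalg.norm(v[:2]); x=np.array([y[1],-y[0]])
yaw=np.arctan2(x[1],x[0]); print("plate",c,"yaw",np.degrees(yaw),"y",y,"x",x)
W=lambda bx,by,z:np.r_[c[:2]+bx*x+by*y,z]
print("check px: pins, blockcorners, pivot; crop", ((proj(d,[W(-.028,-.058,.075),W(.028,.058,.075),W(.05,-.115,.03),W(-.05,-.115,.03),W(.02,-.1,.0525)])-[165,185]+.5)*7-.5).round(0).tolist())
k=ray(d,[px((718,117))],.0945)[0]; pv=W(.02,-.1,.0745); r=k[:2]-pv[:2]
print("knob",k,"pivot",pv,"r",np.linalg.norm(r),"in base",r@x,r@y,"ang",np.arctan2(-r@x,-r@y))
# tray: rim outline z=.025
t=ray(d,[(397,206),(321,233),(340,288),(419,259)],.025); print("tray rim",t.round(4).tolist(),t.mean(0)); 
e=(t[1]-t[0]+t[2]-t[3])[:2]; print("tray y ang minus90",np.degrees(np.arctan2(e[1],e[0]))-90,[np.linalg.norm(t[i]-t[i-1]) for i in range(4)])
s=observe(); M=R.from_rotvec(s["ee_rot"]).as_matrix(); print("tool z yaw",np.degrees(np.arctan2(M[1,2],M[0,2])),"q6",s["joint_positions"])
E
```

```text
plate [0.50796283 0.18974427 0.042     ] yaw 22.72206183581991 y [-0.38626124  0.92238943] x [0.92238943 0.38626124]
check px: pins, blockcorners, pivot; crop [[507.0, 319.0], [104.0, 287.0], [590.0, 62.0], [698.0, 337.0], [578.0, 147.0]]
knob [0.56784029 0.06005803 0.0945    ] pivot [0.56503674 0.10523055 0.0745    ] r 0.04525943734934247 in base -0.014862429521906502 -0.042749559739082905 ang 0.33459112170156124
tray rim [[0.5789, -0.2506, 0.025], [0.5096, -0.0685, 0.025], [0.3828, -0.1132, 0.025], [0.4534, -0.3007, 0.025]] [ 0.48119434 -0.18325931  0.025     ]
tray y ang minus90 20.729941954672313 [np.float64(0.135127123171081), np.float64(0.19491949908121153), np.float64(0.1344343707456744), np.float64(0.2003065567889156)]
tool z yaw 72.36666568726302 q6 [ 1.15742945e+00  4.91499457e-01  1.55941950e+00  1.79570081e-05
  1.09166870e+00 -1.05615358e-01]
```

```bash
cat > go.py <<'E'
from h import *
import sys
# args: targets x,y,z,jawyaw(deg) ; prints tool-frame rotvec & shift in mm from the measured pose
s=observe(); M=R.from_rotvec(s["ee_rot"]).as_matrix(); p=np.array(s["tool_pos"])
print("t",round(s["time_s"],2),"tcp",p.round(4),"F",np.round(s["contact_force"],1),"w",round(s["gripper_width"],3),"down",M[:,1].round(4))
for a in sys.argv[1:]:
    x,y,z,w=map(float,a.split(",")); w=np.radians(w)
    T=np.c_[[np.sin(w),-np.cos(w),0],[0,0,-1],[np.cos(w),np.sin(w),0]]
    print(a,R.from_matrix(M.T@T).as_rotvec().round(4).tolist(),(M.T@(np.array([x,y,z])-p)*1000).round(1).tolist())
E
python3 go.py .5678,.0601,.404,22.7 .5678,.0601,.251,22.7
```

```text
t 0.1 tcp [0.1893 0.5956 0.4042] F [-0.3  0.5  0.8] w 0.998 down [-4.e-04 -9.e-04 -1.e+00]
.5678,.0601,.404,22.7 [0.001, 0.8668, 0.0003] [522.9, 0.5, -395.7]
.5678,.0601,.251,22.7 [0.001, 0.8668, 0.0003] [523.0, 153.5, -395.5]
```

```bash
python3 -m handwheel '[[[0,0.867,0],[523,0,-395.5],0.6],[[0,0.867,0],[523,0,-395.5],0.6],[[0,0.867,0],[523,0,-395.5],0.6],[[0,0.867,0],[523,0,-395.5],0.6],[[0,0.867,0],[523,0,-395.5],0.6],[[0,0.867,0],[523,0,-395.5],0.6],[[0,0.867,0],[523,0,-395.5],0.6],[[0,0.867,0],[523,0,-395.5],0.6],[[0,0.867,0],[523,0,-395.5],0.6],[[0,0.867,0],[523,0,-395.5],0.6],[[0,0.867,0],[523,0,-395.5],0.6],[[0,0.867,0],[523,0,-395.5],0.6],[[0,0.867,0],[523,0,-395.5],0.6],[[0,0.867,0],[523,0,-395.5],0.6],[[0,0.867,0],[523,0,-395.5],0.6],[[0,0.867,0],[523,0,-395.5],0.6],[[0,0.867,0],[523,0,-395.5],0.6],[[0,0.867,0],[523,0,-395.5],0.6]]'
python3 go.py .5678,.0601,.251,22.7; python3 - <<'E'
from h import *
d=cam("scene");f=d["frame"]
cv2.imwrite("pics/s1.png",cv2.resize(f[100:290,200:440],None,fx=3,fy=3,interpolation=cv2.INTER_CUBIC)[:,:,::-1])
E
```

```text
time_s: 1.9
tool_pos: [0.5674, 0.0614, 0.405]
ee_rot: [-1.371, 0.911, -0.912]
contact_force: [-0.1, 0.2, -0.3]
gripper_width: 0.6
t 1.9 tcp [0.5674 0.0614 0.405 ] F [-0.1  0.2 -0.3] w 0.6 down [ 2.e-04  1.e-04 -1.e+00]
.5678,.0601,.251,22.7 [-0.0002, 0.0015, -0.0] [1.4, 154.0, -0.2]
```

View pics/s1.png

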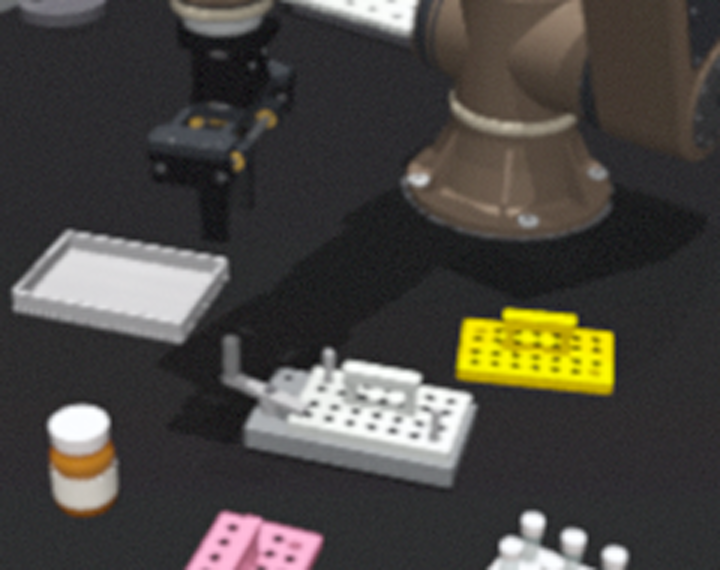

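The gripper hangs over the knob (scene crop, knob at (231,357)); the jar and decoys are clear. Now I descend and grip the knob.

```bash
python3 -m handwheel '[[[0,0,0],[0,40,0],0.6],[[0,0,0],[0,80,0],0.6],[[0,0,0],[0,115,0],0.6],[[0,0,0],[0,140,0],0.6],[[0,0,0],[0,153,0],0.6],[[0,0,0],[0,153,0],0.6],[[0,0,0],[0,153,0],0.6],[[0,0,0],[0,153,0],0.1],[[0,0,0],[0,153,0],0.0],[[0,0,0],[0,153,0],0.0],[[0,0,0],[0,153,0],0.0],[[0,0,0],[0,153,0],0.0],[[0,0,0],[0,153,0],0.0],[[0,0,0],[0,153,0],0.0]]'
python3 - <<'E'
from h import *
s=observe(); p=np.array(s["tool_pos"])[:2]; pv=np.array([.56504,.10523]); y=np.array([-.38626,.92239]); x=np.array([y[1],-y[0]])
r=p-pv; a0=np.arctan2(-r@x,-r@y); print("r",np.linalg.norm(r),"ang",a0,s["contact_force"],s["gripper_width"])
M=R.from_rotvec(s["ee_rot"]).as_matrix()
for a in np.linspace(a0,1.5,11)[1:]:
    q=pv+np.linalg.norm(r)*(-np.sin(a)*x-np.cos(a)*y); print(round(a,2),(M.T@np.r_[q-p,0]*1000).round(1))
E
```

```text
time_s: 3.35
tool_pos: [0.568, 0.0603, 0.2518]
ee_rot: [-1.371, 0.913, -0.913]
contact_force: [0.1, 0.6, 1.5]
gripper_width: 0.142
r 0.04501621978561564 ang 0.33138644255605587 [0.11351616 0.55913475 1.46755894] 0.14188177709063007
0.45 [-2.  -0.  -4.9]
0.57 [-4.5 -0.  -9.5]
0.68 [ -7.6  -0.  -13.7]
0.8 [-11.2  -0.  -17.6]
0.92 [-15.1  -0.  -21.1]
1.03 [-19.5  -0.  -24. ]
1.15 [-24.1  -0.  -26.4]
1.27 [-29.1  -0.  -28.3]
1.38 [-34.2  -0.  -29.6]
1.5 [-39.4  -0.  -30.3]
```

The knob is gripped: the opening reads 13.5 mm and the radius is 45.0 mm, as expected. Now I swing it along the arc.

```bash
python3 -m handwheel '[[[0,0,0],[-2,0,-4.9],0],[[0,0,0],[-4.5,0,-9.5],0],[[0,0,0],[-7.6,0,-13.7],0],[[0,0,0],[-11.2,0,-17.6],0],[[0,0,0],[-15.1,0,-21.1],0],[[0,0,0],[-19.5,0,-24],0],[[0,0,0],[-24.1,0,-26.4],0],[[0,0,0],[-29.1,0,-28.3],0],[[0,0,0],[-34.2,0,-29.6],0],[[0,0,0],[-39.4,0,-30.3],0],[[0,0,0],[-39.4,0,-30.3],0],[[0,0,0],[-39.4,0,-30.3],0]]'
python3 go.py
```

```text
time_s: 4.55
tool_pos: [0.5249, 0.0853, 0.2518]
ee_rot: [-1.37, 0.912, -0.913]
contact_force: [3.9, 4.5, -2.6]
gripper_width: 0.142
t 4.55 tcp [0.5249 0.0853 0.2518] F [ 3.9  4.5 -2.6] w 0.142 down [ 1.6e-03  5.0e-04 -1.0e+00]
```

```bash
python3 -m handwheel '[[[0,0,0],[0,0,0],0.5],[[0,0,0],[0,0,0],0.5],[[0,0,0],[0,0,0],0.5],[[0,0,0],[0,0,0],0.5],[[0,0,0],[0,-30,0],0.5],[[0,0,0],[0,-70,0],0.5],[[0,0,0],[0,-110,0],0.5],[[0,0,0],[0,-110,0],0.5],[[0,0,0],[0,-110,0],0.5]]'
python3 go.py .508,.1897,.3,22.7 .508,.1897,.247,22.7; python3 - <<'E'
from h import *
d=cam("scene");f=d["frame"]
a=cv2.resize(f[180:280,240:380],None,fx=4,fy=4,interpolation=cv2.INTER_CUBIC)
d=cam("top");b=cv2.resize(d["frame"][180:280,160:300],None,fx=4,fy=4,interpolation=cv2.INTER_CUBIC)
c=np.vstack([a,b]);cv2.imwrite("pics/s2.png",cv2.resize(c,None,fx=.75,fy=.75)[:,:,::-1])
E
```

```text
time_s: 5.45
tool_pos: [0.5245, 0.0849, 0.3622]
ee_rot: [-1.37, 0.912, -0.914]
contact_force: [-0.2, 0.4, -0.1]
gripper_width: 0.497
t 5.45 tcp [0.5245 0.0849 0.3622] F [-0.2  0.4 -0.1] w 0.497 down [ 1.5e-03  1.0e-04 -1.0e+00]
.508,.1897,.3,22.7 [-0.0015, -0.0002, 0.0005] [-103.1, 62.2, 25.1]
.508,.1897,.247,22.7 [-0.0015, -0.0002, 0.0005] [-103.1, 115.2, 25.0]
```

View pics/s2.png

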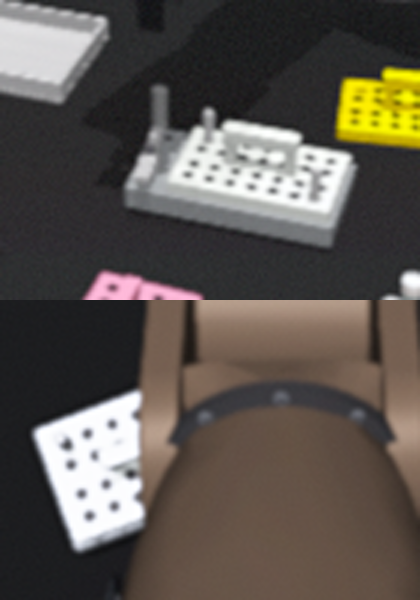

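The latch is swung open: its nose points along the base's +x and the knob stands at the -x side, off the plate. Next I go to the handle.

```bash
python3 -m handwheel '[[[-0.0015,0,0],[-40,0,10],0.5],[[-0.0015,0,0],[-80,0,20],0.5],[[-0.0015,0,0],[-103,0,25],0.5],[[-0.0015,0,0],[-103,0,25],0.5],[[-0.0015,0,0],[-103,0,25],0.5],[[-0.0015,0,0],[-103,35,25],0.5],[[-0.0015,0,0],[-103,70,25],0.5],[[-0.0015,0,0],[-103,95,25],0.5],[[-0.0015,0,0],[-103,110,25],0.5],[[-0.0015,0,0],[-103,115,25],0.5],[[-0.0015,0,0],[-103,115,25],0.5],[[-0.0015,0,0],[-103,115,25],0.5],[[-0.0015,0,0],[-103,115,25],0.5]]'
python3 go.py .508,.1897,.247,22.7
```

```text
time_s: 6.85
tool_pos: [0.5083, 0.1894, 0.2476]
ee_rot: [-1.371, 0.913, -0.913]
contact_force: [-0.0, -0.8, 0.4]
gripper_width: 0.501
t 6.85 tcp [0.5083 0.1894 0.2476] F [-0.  -0.8  0.4] w 0.501 down [ 0.e+00 -2.e-04 -1.e+00]
.508,.1897,.247,22.7 [0.0, -0.0005, 0.0002] [-0.4, 0.6, -0.2]
```

```bash
python3 -m handwheel '[[[0,0,0],[0,0,0],0.2],[[0,0,0],[0,0,0],0.2],[[0,0,0],[0,0,0],0.1],[[0,0,0],[0,0,0],0],[[0,0,0],[0,0,0],0],[[0,0,0],[0,0,0],0],[[0,0,0],[0,0,0],0],[[0,0,0],[0,0,0],0]]'
python3 -c "
from h import *
s=observe();M=R.from_rotvec(s['ee_rot']).as_matrix()
print('tool F',(M.T@s['contact_force']).round(1),'tool T',(M.T@s['wrist_torque']).round(2))"
```

```text
time_s: 7.65
tool_pos: [0.5082, 0.1897, 0.2468]
ee_rot: [-1.372, 0.913, -0.912]
contact_force: [0.0, 1.3, 0.8]
gripper_width: 0.149
tool F [-1.2 -0.8  0.5] tool T [ 0.05 -0.05 -0.03]
```

Gripped (14 mm) with almost no side force. Now I lift slowly, straight up.

```bash
python3 -m handwheel '[[[0,0,0],[0,-1,0],0],[[0,0,0],[0,-3,0],0],[[0,0,0],[0,-5,0],0],[[0,0,0],[0,-8,0],0],[[0,0,0],[0,-11,0],0],[[0,0,0],[0,-14,0],0],[[0,0,0],[0,-14,0],0]]'
python3 -c "
from h import *
s=observe();M=R.from_rotvec(s['ee_rot']).as_matrix()
print('tool F',(M.T@s['contact_force']).round(1),'tool T',(M.T@s['wrist_torque']).round(2))"
```

```text
time_s: 8.35
tool_pos: [0.5082, 0.1896, 0.2612]
ee_rot: [-1.372, 0.913, -0.912]
contact_force: [0.1, -0.3, -5.1]
gripper_width: 0.144
tool F [0.3 5.1 0. ] tool T [-0.1  -0.02 -0.06]
```

```bash
python3 -m handwheel '[[[0,0,0],[0,-4,0],0],[[0,0,0],[0,-8,0],0],[[0,0,0],[0,-12,0],0],[[0,0,0],[0,-16,0],0],[[0,0,0],[0,-20,0],0],[[0,0,0],[0,-24,0],0],[[0,0,0],[0,-28,0],0],[[0,0,0],[0,-33,0],0],[[0,0,0],[0,-40,0],0],[[0,0,0],[0,-50,0],0],[[0,0,0],[0,-60,0],0],[[0,0,0],[0,-72,0],0],[[0,0,0],[0,-84,0],0],[[0,0,0],[0,-96,0],0],[[0,0,0],[0,-100,0],0],[[0,0,0],[0,-100,0],0],[[0,0,0],[0,-100,0],0]]'
python3 go.py .4812,-.1833,.361,20.7 .4812,-.1833,.225,20.7; python3 - <<'E'
from h import *
d=cam("scene");f=d["frame"]
cv2.imwrite("pics/s3.png",cv2.resize(f[120:280,180:420],None,fx=3,fy=3,interpolation=cv2.INTER_CUBIC)[:,:,::-1])
E
```

```text
time_s: 10.05
tool_pos: [0.5082, 0.1896, 0.3605]
ee_rot: [-1.372, 0.914, -0.912]
contact_force: [0.6, 0.1, -4.3]
gripper_width: 0.143
t 10.05 tcp [0.5082 0.1896 0.3605] F [ 0.6  0.1 -4.3] w 0.143 down [-1.8e-03 -6.0e-04 -1.0e+00]
.4812,-.1833,.361,20.7 [0.0019, 0.0346, -0.0001] [333.7, -0.2, -168.7]
.4812,-.1833,.225,20.7 [0.0019, 0.0346, -0.0001] [333.7, 135.8, -168.4]
```

View pics/s3.png

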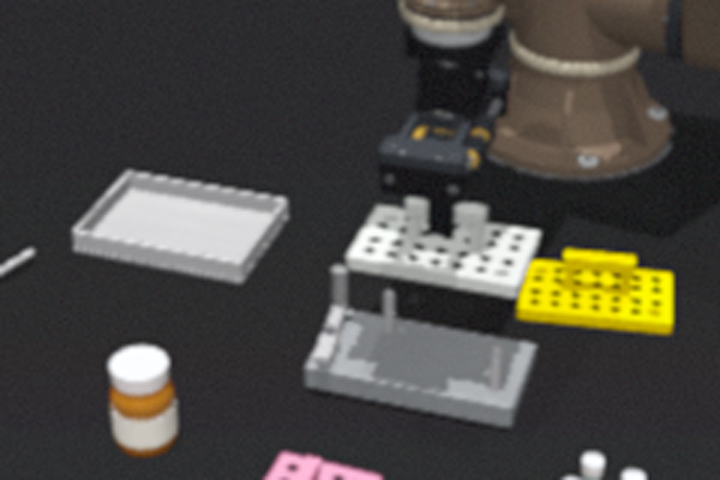

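The plate hangs level, clear of both pins, and the latch is still open. Next I carry it over to the tray.

```bash
python3 -m handwheel '[[[0,0,0],[10,0,-5],0],[[0,0,0],[27,0,-14],0],[[0,0,0],[50,0,-25],0],[[0,0.005,0],[76,0,-38],0],[[0,0.01,0],[102,0,-51],0],[[0,0.015,0],[128,0,-65],0],[[0,0.02,0],[154,0,-78],0],[[0,0.025,0],[180,0,-91],0],[[0,0.03,0],[206,0,-104],0],[[0.002,0.035,0],[232,0,-117],0],[[0.002,0.035,0],[258,0,-130],0],[[0.002,0.035,0],[282,0,-143],0],[[0.002,0.035,0],[304,0,-154],0],[[0.002,0.035,0],[320,0,-162],0],[[0.002,0.035,0],[330,0,-167],0],[[0.002,0.035,0],[333.7,0,-168.7],0],[[0.002,0.035,0],[333.7,0,-168.7],0],[[0.002,0.035,0],[333.7,0,-168.7],0]]'
python3 go.py .4812,-.1833,.25,20.7 .4812,-.1833,.221,20.7; python3 - <<'E'
from h import *
d=cam("scene");f=d["frame"]
a=cv2.resize(f[120:250,150:350],None,fx=3,fy=3,interpolation=cv2.INTER_CUBIC)
cv2.imwrite("pics/s4.png",a[:,:,::-1])
E
```

```text
time_s: 11.9
tool_pos: [0.4813, -0.1827, 0.3609]
ee_rot: [-1.358, 0.939, -0.939]
contact_force: [0.3, -0.2, -5.2]
gripper_width: 0.147
t 11.9 tcp [ 0.4813 -0.1827  0.3609] F [ 0.3 -0.2 -5.2] w 0.147 down [ 2.e-04  5.e-04 -1.e+00]
.4812,-.1833,.25,20.7 [-0.0004, 0.0001, -0.0004] [0.5, 110.9, -0.3]
.4812,-.1833,.221,20.7 [-0.0004, 0.0001, -0.0004] [0.6, 139.9, -0.4]
```

View pics/s4.png

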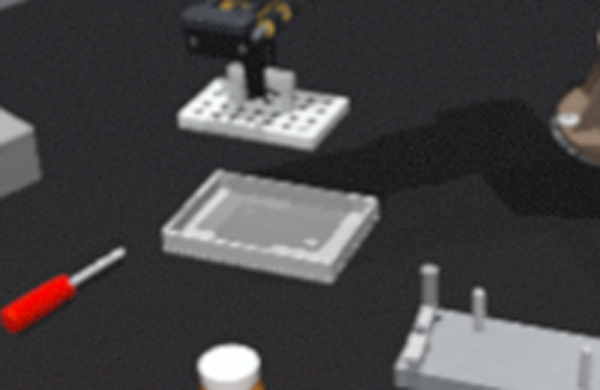

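The plate hangs level and aligned over the tray. I lower it to about 4 mm above the floor, then go down slowly.

```bash
python3 -m handwheel '[[[0,0,0],[0,8,0],0],[[0,0,0],[0,22,0],0],[[0,0,0],[0,38,0],0],[[0,0,0],[0,54,0],0],[[0,0,0],[0,70,0],0],[[0,0,0],[0,85,0],0],[[0,0,0],[0,99,0],0],[[0,0,0],[0,111,0],0],[[0,0,0],[0,121,0],0],[[0,0,0],[0,129,0],0],[[0,0,0],[0,134,0],0],[[0,0,0],[0,136,0],0],[[0,0,0],[0,136,0],0],[[0,0,0],[0,136,0],0]]'
python3 go.py; python3 -m handwheel '[[[0,0,0],[0,0.7,0],0],[[0,0,0],[0,1.4,0],0],[[0,0,0],[0,2.1,0],0],[[0,0,0],[0,2.8,0],0],[[0,0,0],[0,3.3,0],0],[[0,0,0],[0,3.8,0],0],[[0,0,0],[0,3.8,0],0],[[0,0,0],[0,3.8,0],0]]'
```

```text
time_s: 13.35
tool_pos: [0.4815, -0.1833, 0.2253]
ee_rot: [-1.358, 0.939, -0.94]
contact_force: [0.0, 0.0, -4.8]
gripper_width: 0.147
t 13.35 tcp [ 0.4815 -0.1833  0.2253] F [ 0.   0.  -4.8] w 0.147 down [ 0.0011 -0.     -1.    ]
time_s: 14.15
tool_pos: [0.4814, -0.1832, 0.2212]
ee_rot: [-1.358, 0.939, -0.939]
contact_force: [0.7, -0.1, -3.9]
gripper_width: 0.148
```

Contact is just starting, with the weight still mostly carried. I creep down a little more.

```bash
python3 -m handwheel '[[[0,0,0],[0,0.3,0],0],[[0,0,0],[0,0.6,0],0],[[0,0,0],[0,0.6,0],0],[[0,0,0],[0,0.6,0],0]]'; python3 -m handwheel '[[[0,0,0],[0,0.3,0],0],[[0,0,0],[0,0.5,0],0],[[0,0,0],[0,0.5,0],0],[[0,0,0],[0,0.5,0],0]]'
```

```text
time_s: 14.55
tool_pos: [0.4814, -0.1832, 0.2208]
ee_rot: [-1.358, 0.939, -0.94]
contact_force: [-0.3, 1.2, 2.3]
gripper_width: 0.148
time_s: 14.95
tool_pos: [0.4814, -0.1832, 0.2208]
ee_rot: [-1.358, 0.938, -0.94]
contact_force: [-2.4, 1.8, 10.4]
gripper_width: 0.148
```

The plate is seated. I relieve the load, open, rise and retreat.

```bash
python3 -m handwheel '[[[0,0,0],[0,-0.5,0],0],[[0,0,0],[0,-0.5,0],0],[[0,0,0],[0,-0.5,0],0.25],[[0,0,0],[0,-0.5,0],0.5],[[0,0,0],[0,-0.5,0],0.5],[[0,0,0],[0,-0.5,0],0.5],[[0,0,0],[0,-0.5,0],0.5],[[0,0,0],[0,-10,0],0.5],[[0,0,0],[0,-30,0],0.5],[[0,0,0],[0,-60,0],0.5],[[0,0,0],[0,-100,0],0.5],[[0,0,0],[0,-140,0],0.5],[[0,0,0],[0,-180,0],0.5],[[0,0,0],[0,-180,0],0.5]]'; python3 go.py .30,-.45,.4,20.7
```

```text
time_s: 16.35
tool_pos: [0.4814, -0.1832, 0.4055]
ee_rot: [-1.357, 0.932, -0.946]
contact_force: [0.4, 0.2, 0.0]
gripper_width: 0.502
t 16.35 tcp [ 0.4814 -0.1832  0.4055] F [0.4 0.2 0. ] w 0.502 down [ 0.0081 -0.0038 -1.    ]
.30,-.45,.4,20.7 [-0.0062, -0.0002, 0.0065] [185.5, 5.0, -263.9]
```

```bash
python3 -m handwheel '[[[0,0,0],[37,0,-53],0.5],[[0,0,0],[74,0,-106],0.5],[[0,0,0],[111,0,-159],0.5],[[0,0,0],[148,0,-212],0.5],[[0,0,0],[185,0,-264],0.5],[[0,0,0],[185,0,-264],0.5],[[0,0,0],[185,0,-264],0.5],[[0,0,0],[185,0,-264],0.5],[[0,0,0],[185,0,-264],0.5],[[0,0,0],[185,0,-264],0.5],[[0,0,0],[185,0,-264],0.5]]'; python3 - <<'E'
from h import *
a=cam("scene")["frame"][130:290,140:420]; b=cam("top")["frame"][110:300,150:430]
c=np.vstack([cv2.resize(q,None,fx=1.7,fy=1.7,interpolation=cv2.INTER_CUBIC) for q in(a,b)])
cv2.imwrite("pics/s5.png",c[:,:,::-1]); print(c.shape)
E
```

```text
time_s: 17.45
tool_pos: [0.3004, -0.4486, 0.4]
ee_rot: [-1.359, 0.938, -0.938]
contact_force: [0.2, 0.1, -0.6]
gripper_width: 0.497
(595, 476, 3)
```

View pics/s5.png

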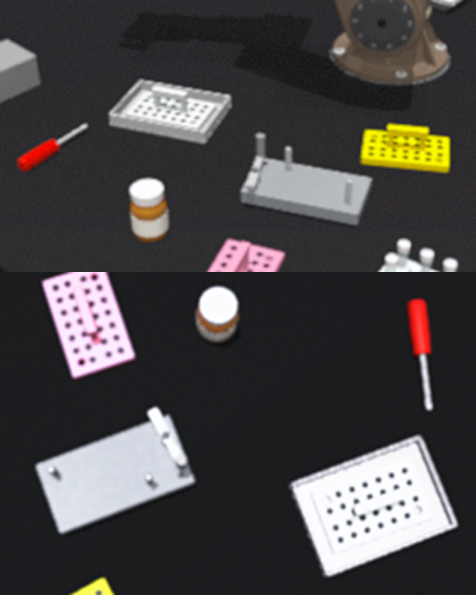

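The plate lies flat inside the tray with margin all round. The latch is open, and the jar, screwdriver and rack are where they were.

```bash
python3 -c "
from plant import *
print(close_job())"
```

```text
the job is handed in; nothing more can be done
None
```

The nest plate is lying flat in the wash tray, released, with the latch left open; I handed the job in at about 17.5 s of the 53 s allowed.

- **Latch:** it started partly open, at about 0.33 rad. I gripped the knob and swung it along its arc to about 1.5 rad, which is past the 1.1 rad needed to clear the plate.
- **Lift:** I gripped the handle at its middle and lifted straight up. The wrist carried about 5 N with almost no side force, so nothing jammed on the pins.
- **Set-down:** I carried the plate over the knob, turned it 2° to line up with the tray, and lowered it slowly. The largest force reading was about 10 N, when pressing lightly to confirm it was seated. The plate's measured height matched the tray floor.
- **Last checks:** in the final scene and top pictures the plate is flat in the tray with a gap on every side. The latch is open, and the jar, screwdriver and vial rack look unmoved, though only part of the rack was in the final crops. The gripper is clear and touching nothing, and no check failed or disagreed.

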